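# Clear the wax off the blending base and seat its mixing paddle

### The arm

A 7-joint arm with a two-finger parallel gripper is mounted at the origin on the work surface. World frame = base frame: x ahead of the robot, y to its left, z up, the work surface at z = 0. Lengths are in m, angles in rad, forces in N, time in s.
With the tool pointing down it reaches from about 0.425 to 0.925 m from the base axis. Payload 6.8 kg.
Tool frame: the origin (TCP) lies on the centre line of the jaws, within the pads' length; the fingertips stand 8 mm ahead of it and the grasp point (between the pads) lies 11 mm behind it (bot.tips_ahead is the distance from the TCP to the fingertips, in m); z points along the fingers, y is the line along which they close (so a half turn about z gives the same grasp; the last joint's range is limited). The gripper opens to 85 mm and grips with 20 to 120 N. Pads are 22 mm wide; open, the fingers measure 114 mm over their backs; the gripper's body (76 mm by 85 mm) begins 54 mm behind the grasp point. The pads swing forward as they close: fully open they stand 13 mm farther back than shut.
Start: joints at [1.046, 0.477, 0.022, 1.555, -0.011, 1.109, -0.083], TCP at [0.273, -0.617, 0.239] pointing down, gripper open.
Joint ranges: [-2.96, 2.96], [-0.34, 2.1], [-1.41, 1.46], [0.24, 2.44], [-1.37, 4.51], [0.17, 1.92], [-2.96, 2.96]. Speed limits (rad/s): [2.39, 2.39, 3.14, 3.14, 3.14, 3.14, 3.14].

### API

Orientations are given as a unit quaternion [w, x, y, z].
In Python, from station import bot gives the robot as it stands.
- The arm moves only by the tool send_rows, never from a script. Its argument "deltas" is text: rows parted by semicolons, each of 4 numbers parted by spaces: the shift along the tool's x, y, z in m, then the turn about the tool's z in degrees. In form: x y z spin; .... A call has 1 to 5 rows; each row is the pose to reach, as a shift and turn from the pose commanded when the call began, along the tool's axes at that moment; what a row does not reach only later rows make up. A row lasts 1/10 s, in which the tool goes at most 50 mm and 8.59 degrees, less where a joint would pass 70% of its speed; a pose out of reach is approached as far as the arm can. A call with a gripper value outside its range is refused whole. "claw" is the opening, from 0 (shut) to 1 (fully open), set as the call begins (left out, the last holds). The fingers move at their own pace and stop on an object; "force" is the grip in N (left out, the last holds). Time passes only in rows, so rows that repeat a pose let the fingers close. It gives the time, the measured TCP pose, the force, the opening and the grip force at its end, in the units of the state.
- bot.get_obs(): the state, without advancing time (a new reading comes with each control period).
- bot.read_camera(name): name is "side" or "top"; returns a dict with "img" (400x640x3 uint8, red, green, blue), "depth" (400x640 float32, m along the optical axis (not along the pixel's ray), 0 where there is no reading), "fx", "fy", "cx", "cy" (pixels), "camera_from_world" (4x4, takes a point from world to camera coordinates). Camera axes: x right, y up, looking along -z (the intrinsics and any distortion apply to the point x, -y, -z); pixel columns grow to the right and rows downward; lengths in m; the calibration is good to about 2 mm. A picture is of the moment at which its call begins.
- bot.hand_in(): hands the job in; it is judged then, once.
Trained networks look in a picture, given as the dict that the camera call returned (one of the last four; its "shot" number tells which), for a name from the list of things; names that differ only in an ending like _2 or _b are one class to them, and where a whole thing is asked for, a point or a joint stands for the part that bears it (a point fixed in the world has none). Each returns a list of dicts, best first, with "confidence" (0 to 1); they miss things now and then, are a little off and sometimes report something else, mostly with a low value. They report only what shows in the picture. A call takes as long as a camera call. They do not tell look-alikes from the thing itself.
- bot.masks_of(picture, query): "mask" (400x640 bool, what is visible of it).
- bot.landmark_of(picture, query): "xyz" ([x, y, z] in m, in world coordinates, good to about 4 mm: a listed point, or the origin of a listed thing).
The state is a dict: "t": time; "q": joint angles; "joint_vel": joint speeds; "joint_torque": joint torques, N m; "eef_pos": TCP position; "tool_rot": TCP orientation; "contact_force": force on the tool from outside, world axes, zero at the start; "torque": the same for the moment, N m; "gripper_width": opening from 0.0 (shut) to 1.0 (fully open); "grasp_force": force on a finger pad.
Only numpy, scipy, OpenCV 4.12 (cv2) and the standard library are available. Lean on these libraries where they do the work, as an engineer would, in place of code of your own. Each camera call takes 0.05 s, during which the arm holds its last target. There are 200 camera calls.

### The job

Using the scraper block, and not the fingers, push the three wax chips along the deck of the blending base into the catch tray at its end, then put the scraper down on the counter and leave it there. Then take the steel mixing paddle from its wooden stand, turn it until its cross-shaped foot meshes with the cross-shaped slot of the drive hub in the deck, push it fully home against the hub's spring until its round collar is flush on the deck, and finish while still holding the paddle and pressing it home. Leave the bottles, candle and carton around the base where they are.

Things in the scene. Friction and masses are not known exactly. Their poses are not given: they have to be found in the camera images.
- mixer: blending base, fixed; origin on the counter under the hub axis. Flat grey deck 60 high, from y -110 to +100, open at both ends, between two rims along y (inner faces at x -56 and +56, 6 wide, 10 high above the deck). Catch tray beyond the +y end, y +100 to +200. White motor housing 85 high (its knob to 100) beside the deck, x -132 to -62
- socket (a point): centre of the hub at deck height (60 above the counter): the hub axis, axes those of the base. The hub is flush with the deck: four square brass studs (10.5 wide) in a 48 dia round hole, leaving a cross of two perpendicular slots, each 11 wide, 26 deep, open to 48 long
- hub (a joint): turn of the hub about the vertical, rad, counter-clockwise from above; at 0 the slots run along the base's x and y; the pattern repeats every quarter turn. The hub turns stiffly (0.06 N m of friction)
- plunger (a joint): travel, m, of the spring plunger (13 dia) at the bottom of the hub's cross: 0 up (its top 16 below the deck), 0.006 when the paddle's collar is flush on the deck. The spring pushes up with 4 N at 0 and 8 N at 0.006, so it lifts the paddle if let go
- tray (a point): centre of the catch tray's floor, axes those of the base; inside 116 x 92, walls 45 high
- scraper_center (a point): scraper block, standing loose on its blade on the counter; its centre, 31 above its lower edge. 62 tall; lower half a grey blade 24 (x) x 96 (y) x 22 high, above it a wooden grip 22 (x) x 60 (y) from 22 to 62 high; 0.14 kg. Grip it across x
- paddle_blade (a point): centre of the blade of the steel mixing paddle, which stands upright in its stand, collar resting on the stand's top. Blade 10 thick (x) x 60 wide (y) x 52 tall (26 above and below this point), a window either side of its solid 20 wide middle. Collar 60 dia x 4, its underside 46 below this point. 0.16 kg. Grip it across x at the middle of the blade
- paddle_collar (a point): centre of the underside of the paddle's collar. Below it is the cross-shaped foot, 22 long: two bars, 32 long x 8 thick, along the paddle's x and y; the lowest 4 are thinned to 29 x 5
- stand: wooden stand of the paddle, fixed, 70 x 70 x 35 high, round hole 40 dia; origin centre of underside
- chip1_center (a point): off-white lump of wax, about 28 x 22 x 14 tall, 12 g, loose on the deck over or around the hub; its centre
- chip2_center (a point): off-white lump of wax, about 26 x 20 x 13 tall, 12 g, loose on the deck over or around the hub; its centre
- chip3_center (a point): off-white lump of wax, about 24 x 23 x 15 tall, 12 g, loose on the deck over or around the hub; its centre
- dropper1: bystander, loose: small amber dropper bottle, 34 dia x 75 tall; origin centre of underside
- dropper2: bystander, loose: small amber dropper bottle, 34 dia x 75 tall; origin centre of underside
- candle: bystander, loose: candle in a glass, 54 dia x 62 tall; origin centre of underside
- perfume: bystander, loose: round clear perfume bottle, 44 dia x 82 tall; origin centre of underside
- carton: bystander, loose: cardboard carton, 60 x 60 x 75 tall; origin centre of underside
- lotion: bystander, loose: amber lotion bottle, 56 dia x 150 tall; origin centre of underside
Not all that is in view belongs to the job. Leave any pink look-alike of the part that bears paddle_blade alone.

How it is judged:
By the outcome, as a careful person would: the job done as asked, in the order asked, and still so for the second after the job is handed in, while the arm keeps its last pose, push and grip.
It also fails if it takes over 62 s, if anything falls off the work surface, if the arm or the gripper's body presses on something with over 40 N, if the wrist force passes 120 N, or if a joint passes its speed limit or range.

## Working session

There is one attempt and no reset: what is moved stays moved. The work goes in short steps, Python scripts to look and compute and a tool call to move; the robot and the scene stay as the last step left them, time stands still between calls to the robot, and variables do not carry over. Pictures are saved under pics/ and viewed, at most 10 in all, crops included, and the job is handed in when it is done.

Besides the shell and the picture viewer there is one more tool, called as a command line: name --argument value ..., lists and objects as JSON in quotes. send_rows: Moves the arm, as the interface text tells. Its arguments: {"type":"object","properties":{"deltas":{"type":"string"},"claw":{"type":"number"},"force":{"type":"number"}},"required":["deltas"]}

```bash
mkdir -p pics; ls; cat > h.py <<'E'
import numpy as np, cv2
from station import bot
def world(p,u,v):
    d=p["depth"][int(v),int(u)]
    c=np.array([(u-p["cx"])/p["fx"]*d,-(v-p["cy"])/p["fy"]*d,-d,1])
    return (np.linalg.inv(p["camera_from_world"])@c)[:3]
def cloud(p):
    d=p["depth"]; v,u=np.mgrid[0:400,0:640]
    c=np.stack([(u-p["cx"])/p["fx"]*d,-(v-p["cy"])/p["fy"]*d,-d,np.ones_like(d)],-1)
    w=(c@np.linalg.inv(p["camera_from_world"]).T)[...,:3]; w[d==0]=np.nan
    return w
E
python3 - <<'E'
from h import *
o=bot.get_obs(); print(o["eef_pos"],o["tool_rot"],o["t"])
names="mixer socket tray scraper_center paddle_blade paddle_collar stand chip1_center chip2_center chip3_center dropper1 candle perfume carton lotion".split()
ims=[]
for c in("side","top"):
    p=bot.read_camera(c); ims.append(p["img"]); print(c,p.keys(),np.round(np.linalg.inv(p["camera_from_world"])[:3,3],3))
    np.savez(f"{c}.npz",**{k:v for k,v in p.items() if k!="shot"})
    for n in names:
        print(n,[(np.round(r["xyz"],3).tolist(),round(r["confidence"],2)) for r in bot.landmark_of(p,n)[:3]])
    cv2.imwrite(f"pics/{c}0.png",p["img"][...,::-1])
E
```

```text
pics
[ 0.27301124 -0.61668096  0.23833375] [-8.86100915e-04  9.78365715e-01  2.06880859e-01 -2.31260607e-04] 0.0
side dict_keys(['img', 'depth', 'fx', 'fy', 'cx', 'cy', 'camera_from_world', 'shot']) [0.321 0.79  0.919]
mixer [([0.547, 0.124, 0.002], 0.73)]
socket [([0.544, 0.124, 0.059], 0.76)]
tray [([0.527, 0.277, 0.006], 0.93)]
scraper_center [([0.466, -0.346, 0.036], 0.65)]
paddle_blade [([0.391, -0.077, 0.065], 0.94), ([0.31, -0.15, 0.066], 0.94), ([0.475, -0.162, 0.079], 0.73)]
paddle_collar [([0.312, -0.154, 0.02], 0.96), ([0.393, -0.076, 0.023], 0.84), ([0.475, -0.165, 0.036], 0.74)]
stand [([0.474, -0.165, 0.002], 0.67)]
chip1_center [([0.514, 0.1, 0.066], 0.42)]
chip2_center [([0.563, 0.184, 0.069], 0.53), ([0.357, -0.26, -0.001], 0.49), ([0.512, 0.098, 0.067], 0.36)]
chip3_center [([0.573, 0.1, 0.066], 0.52)]
dropper1 [([0.562, 0.189, 0.067], 0.71), ([0.726, -0.061, 0.0], 0.57), ([0.688, -0.261, 0.0], 0.52)]
candle [([0.357, -0.259, -0.003], 0.66), ([0.516, 0.451, 0.006], 0.63), ([0.475, -0.165, 0.039], 0.57)]
perfume [([0.367, 0.383, 0.002], 0.72), ([0.515, 0.452, 0.003],
[... 510 characters left out ...]
 -0.167, 0.0], 0.3)]
paddle_blade [([0.473, -0.162, 0.081], 0.73), ([0.39, -0.08, 0.067], 0.66), ([0.31, -0.152, 0.067], 0.56)]
paddle_collar [([0.397, -0.077, 0.02], 0.79), ([0.314, -0.15, 0.021], 0.79), ([0.475, -0.164, 0.038], 0.76)]
stand [([0.481, -0.165, 0.001], 0.6)]
chip1_center [([0.475, -0.163, 0.036], 0.65), ([0.517, 0.097, 0.068], 0.44)]
chip2_center [([0.56, 0.188, 0.063], 0.4)]
chip3_center [([0.569, 0.096, 0.065], 0.37)]
dropper1 [([0.476, -0.164, 0.035], 0.52), ([0.69, -0.261, -0.002], 0.4)]
candle [([0.357, -0.262, 0.002], 0.71)]
perfume [([0.53, 0.276, 0.004], 0.75), ([0.36, 0.381, -0.003], 0.53)]
carton [([0.69, -0.366, 0.003], 0.63)]
lotion [([0.514, 0.454, 0.001], 0.55)]
```

View pics/top0.png

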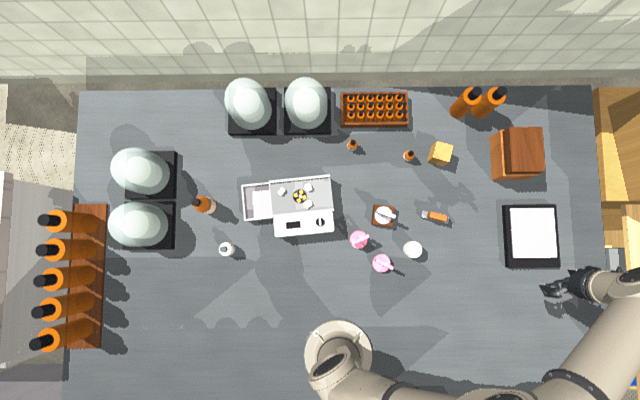

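View pics/side0.png

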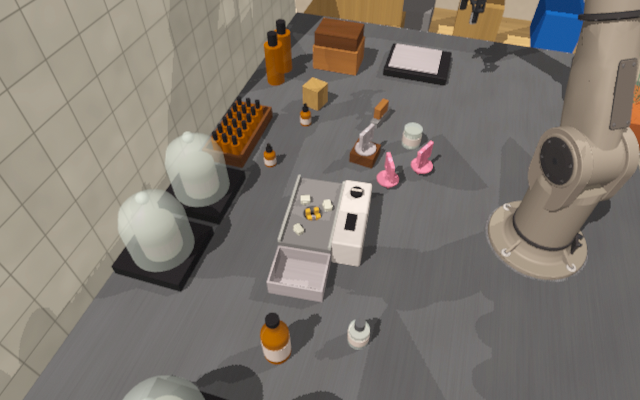

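Steel paddle in its wooden stand is at top (384,215) / side (367,140). The pink look-alikes are at top (360,239) and (382,263), and neither has a stand. The scraper is at top (435,216), and the chips are around the yellow hub at (300,196). Next I measure the angles and confirm with one crop.

```bash
cat > ang.py <<'E'
from h import *
P={c:dict(np.load(c+".npz")) for c in("side","top")}
W={c:cloud(P[c]) for c in P}
def reg(name,x,y,r,z0,z1,show=True):
    for c in W:
        w=W[c].reshape(-1,3); m=(np.hypot(w[:,0]-x,w[:,1]-y)<r)&(w[:,2]>z0)&(w[:,2]<z1)
        q=w[m]
        if len(q)<6: print(name,c,len(q)); continue
        (cx,cy),(a,b),t=cv2.minAreaRect((q[:,:2]*1000).astype(np.float32))
        if a<b: a,b,t=b,a,t+90
        print(name,c,len(q),"c",round(cx),round(cy),"size",round(a),round(b),"long-axis deg",round((t)%180,1),"z",np.round(np.percentile(q[:,2],[5,50,95]),3),"mean",np.round(q.mean(0)*1000))
reg("scraper grip",.47,-.347,.07,.052,.08)
reg("scraper low",.47,-.347,.08,.008,.03)
reg("scraper all",.47,-.347,.08,.008,.08)
reg("blade",.474,-.163,.05,.06,.14)
reg("bladetop",.474,-.163,.05,.095,.14)
reg("stand",.475,-.165,.07,.025,.045)
reg("rims+housing",.54,.12,.17,.065,.2)
reg("chips",.545,.12,.06,.064,.08)
reg("deck",.543,.12,.12,.055,.063)
reg("housing",.45,.12,.1,.08,.09)
reg("tray",.528,.277,.075,.03,.05)
E
python3 ang.py
python3 - <<'E'
from h import *
p=dict(np.load("top.npz"));s=dict(np.load("side.npz"))
a=cv2.resize(p["img"][170:245,236:336],(400,300),interpolation=cv2.INTER_CUBIC)
b=cv2.resize(p["img"][185:260,355:455],(400,300),interpolation=cv2.INTER_CUBIC)
c=cv2.resize(s["img"][175:250,270:370],(400,300),interpolation=cv2.INTER_CUBIC)
d=cv2.resize(s["img"][90:165,330:430],(400,300),interpolation=cv2.INTER_CUBIC)
cv2.imwrite("pics/crop0.png",np.vstack([np.hstack([a,b]),np.hstack([c,d])])[...,::-1])
E
```

```text
scraper grip side 108 c 468 -344 size 63 23 long-axis deg 74.0 z [0.054 0.06  0.064] mean [ 469. -340.   60.]
scraper grip top 119 c 468 -347 size 59 23 long-axis deg 75.4 z [0.054 0.06  0.064] mean [ 467. -347.   60.]
scraper low side 128 c 470 -343 size 101 26 long-axis deg 75.4 z [0.009 0.02  0.028] mean [ 468. -328.   19.]
scraper low top 88 c 467 -347 size 97 24 long-axis deg 74.7 z [0.01  0.021 0.026] mean [ 467. -336.   20.]
scraper all side 308 c 470 -343 size 101 26 long-axis deg 75.0 z [0.011 0.039 0.063] mean [ 468. -332.   39.]
scraper all top 228 c 467 -347 size 97 24 long-axis deg 75.1 z [0.017 0.054 0.063] mean [ 467. -341.   43.]
blade side 223 c 476 -161 size 66 14 long-axis deg 70.3 z [0.061 0.089 0.108] mean [ 476. -157.   87.]
blade top 86 c 475 -164 size 59 10 long-axis deg 69.5 z [0.064 0.104 0.109] mean [ 474. -162.   96.]
bladetop side 93 c 476 -160 size 62 13 long-axis deg 72.5 z [0.097 0.105 0.108] mean [ 476. -158.  104.]
bladetop top 60 c 475 -164 size 59 10 long-axis deg 70.2 z [0.1   0.106 0.109] mean [ 475. -163.  105.]
stand side 383 c 477 -159 size 78
[... 490 characters left out ...]
hips top 130 c 550 119 size 105 104 long-axis deg 142.9 z [0.065 0.071 0.077] mean [552. 106.  71.]
deck side 2641 c 539 121 size 216 123 long-axis deg 95.7 z [0.057 0.059 0.062] mean [543. 131.  59.]
deck top 1534 c 542 119 size 210 123 long-axis deg 95.8 z [0.056 0.059 0.062] mean [543. 118.  59.]
housing side 1687 c 446 117 size 194 69 long-axis deg 95.6 z [0.081 0.084 0.087] mean [445. 129.  84.]
housing top 958 c 445 114 size 189 70 long-axis deg 95.7 z [0.08  0.084 0.088] mean [444. 119.  84.]
tray side 734 c 529 276 size 125 104 long-axis deg 5.3 z [0.032 0.043 0.048] mean [529. 274.  41.]
tray top 166 c 527 275 size 124 98 long-axis deg 5.2 z [0.034 0.042 0.046] mean [529. 288.  41.]
```

View pics/crop0.png

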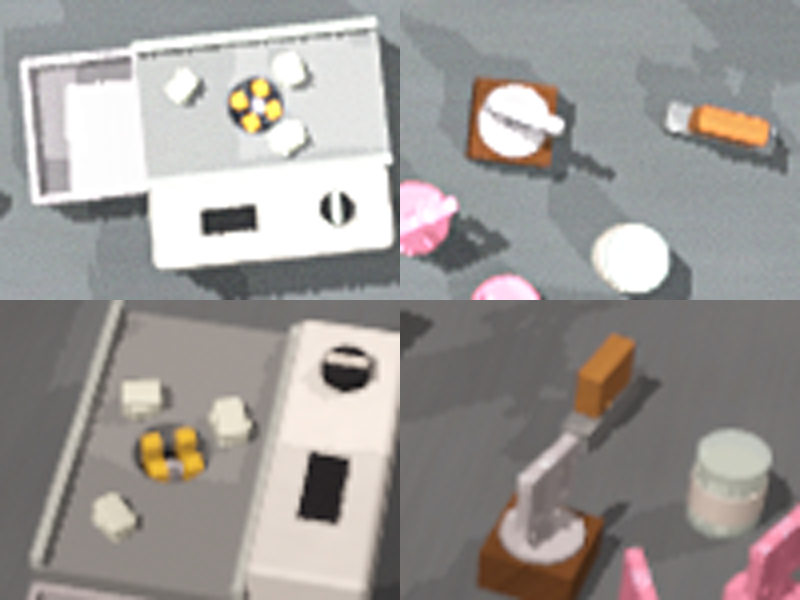

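Crops confirm it: the steel paddle is in the wooden stand, the pinks are separate, the scraper is standing on its blade, and the hub cross is turned relative to the base. Next: fit the hub angle and write a planning helper.

```bash
cat > plan.py <<'E'
from h import *
from math import *
def plan(wps,o=None):
    """wps: (x,y,z,toolY_deg,mm_per_row); prints rows for send_rows calls"""
    o=o or bot.get_obs(); w,x,y,z=o["tool_rot"]
    from scipy.spatial.transform import Rotation as R
    M=R.from_quat([x,y,z,w]).as_matrix(); pos=np.array(o["eef_pos"]); phi=degrees(atan2(M[1,1],M[0,1]))
    print("now",pos.round(4),"phi",round(phi,1),"tilt",np.round(M[:2,2],4),"F",np.round(o["contact_force"],1),"w",round(o["gripper_width"],3),"t",o["t"])
    for X,Y,Z,a,v in wps:
        d=np.array([X,Y,Z])-pos; s=(phi-a+180)%360-180
        n=max(ceil(np.linalg.norm(d)*1000/v),ceil(abs(s)/8.4),1); k=0
        while k<n:
            m=min(5,n-k)
            t=radians(phi); ty=np.array([cos(t),sin(t),0]); tx=np.array([-sin(t),cos(t),0]); tz=np.array([0,0,-1])
            rows=[]
            for j in range(1,m+1):
                q=d*j/n; rows.append("%.4f %.4f %.4f %.1f"%(q@tx,q@ty,q@tz,s*j/n))
            print("  ","; ".join(rows)); pos=pos+d*m/n; phi-=s*m/n; k+=m
        print("-- at",X,Y,Z,a)
E
python3 - <<'E'
from plan import *
for c in("top","side"):
    p=dict(np.load(c+".npz")); im=p["img"].astype(int); W=cloud(p)
    m=(im[...,0]-im[...,2]>70)&(im[...,0]>120)&(np.hypot(W[...,0]-.542,W[...,1]-.125)<.03)
    v,u=np.nonzero(m); cw=np.linalg.inv(p["camera_from_world"])
    r=np.stack([(u-p["cx"])/p["fx"],-(v-p["cy"])/p["fy"],-np.ones(len(u))],1)@cw[:3,:3].T
    q=cw[:3,3]+r*((.06-cw[2,3])/r[:,2])[:,None]
    wt=(im[...,0]-im[...,2])[m].astype(float)
    _,l,ce=cv2.kmeans(q[:,:2].astype(np.float32),4,None,(3,50,1e-6),10,0)
    C=ce.mean(0); d=ce-C; th=np.degrees(np.arctan2(d[:,1],d[:,0]))
    print(c,len(q),C.round(4),np.round(np.hypot(*d.T),4),np.round((th-45)%90,1),"slot deg",np.degrees(np.angle(np.mean(np.exp(4j*np.radians(th-45)))))/4%90)
plan([(.468,-.347,.12,-15.3,45),(.468,-.347,.037,-15.3,30)])
E
```

```text
top 74 [0.5421 0.1243] [0.015  0.0152 0.015  0.0155] [28.2 30.  30.6 29.9] slot deg 29.672731
side 127 [0.544  0.1279] [0.0141 0.014  0.0139 0.0144] [23.3 30.2 21.5 29.2] slot deg 26.033215
now [ 0.2733 -0.6172  0.2393] phi -66.1 tilt [ 0. -0.] F [0.9 0.5 0.2] w 0.999 t 1.6
   0.0359 -0.0210 0.0149 -6.4; 0.0719 -0.0421 0.0298 -12.7; 0.1078 -0.0631 0.0447 -19.1; 0.1437 -0.0841 0.0596 -25.4; 0.1797 -0.1052 0.0746 -31.8
   0.0416 0.0010 0.0149 -6.4; 0.0832 0.0021 0.0298 -12.7; 0.1249 0.0031 0.0447 -19.1
-- at 0.468 -0.347 0.12 -15.3
   0.0000 0.0000 0.0277 0.0; 0.0000 0.0000 0.0553 0.0; 0.0000 0.0000 0.0830 0.0
-- at 0.468 -0.347 0.037 -15.3
```

send_rows --deltas "0.036 -0.021 0.015 -6.4; 0.072 -0.042 0.030 -12.7; 0.108 -0.063 0.045 -19.1; 0.144 -0.084 0.060 -25.4; 0.180 -0.105 0.075 -31.8" --claw 1

```text
t: 2.1
eef_pos: [0.3962, -0.4471, 0.1641]
tool_rot: [0.0, 0.883, 0.469, 0.0]
contact_force: [0.8, -0.0, -0.2]
gripper_width: 1.002
grasp_force: 0.0
```

send_rows --deltas "0.042 0.001 0.015 -6.4; 0.083 0.002 0.030 -12.7; 0.125 0.003 0.045 -19.1; 0.125 0.003 0.045 -19.1"

```text
t: 2.5
eef_pos: [0.4719, -0.3394, 0.1177]
tool_rot: [-0.002, 0.791, 0.612, 0.002]
contact_force: [0.3, 0.1, 0.7]
gripper_width: 1.002
grasp_force: 0.0
```

```bash
python3 -c "
from plan import *
plan([(.468,-.347,.037,-15.3,30)])"
```

```text
now [ 0.4719 -0.3394  0.1177] phi -14.5 tilt [0.0003 0.0051] F [0.3 0.1 0.7] w 1.002 t 2.5
   -0.0028 -0.0006 0.0269 0.3; -0.0056 -0.0013 0.0538 0.5; -0.0083 -0.0019 0.0807 0.8
-- at 0.468 -0.347 0.037 -15.3
```

send_rows --deltas "0 0 0 0; 0 0 0 0; 0 0 0 0"

```text
t: 2.8
eef_pos: [0.4675, -0.3486, 0.1198]
tool_rot: [0.001, 0.795, 0.606, -0.0]
contact_force: [-0.2, -0.8, -0.2]
gripper_width: 1.001
grasp_force: 0.0
```

```bash
python3 -c "
from plan import *
plan([(.468,-.347,.037,-15.3,30)])"
```

```text
now [ 0.4675 -0.3486  0.1198] phi -15.4 tilt [ 0.0002 -0.0012] F [-0.2 -0.8 -0.2] w 1.001 t 2.8
   0.0005 0.0000 0.0276 -0.0; 0.0011 0.0000 0.0552 -0.1; 0.0016 0.0000 0.0828 -0.1
-- at 0.468 -0.347 0.037 -15.3
```

send_rows --deltas "0 0 0.03 0; 0 0 0.06 0; 0 0 0.075 0; 0 0 0.083 0; 0 0 0.083 0"

```text
t: 3.3
eef_pos: [0.4678, -0.347, 0.0358]
tool_rot: [-0.0, 0.795, 0.607, -0.0]
contact_force: [-0.3, 0.4, 0.3]
gripper_width: 0.999
grasp_force: 0.0
```

send_rows --deltas "0 0 0 0; 0 0 0 0; 0 0 0 0; 0 0 0 0; 0 0 0 0" --claw 0 --force 60

```text
t: 3.8
eef_pos: [0.4688, -0.3471, 0.037]
tool_rot: [0.001, 0.795, 0.607, 0.0]
contact_force: [0.2, 0.4, 4.9]
gripper_width: 0.252
grasp_force: 59.5
```

send_rows --deltas "0 0 0 0; 0 0 0 0; 0 0 0 0"

```text
t: 4.1
eef_pos: [0.4688, -0.3471, 0.0369]
tool_rot: [0.001, 0.795, 0.607, 0.0]
contact_force: [-0.4, 0.1, 5.8]
gripper_width: 0.243
grasp_force: 59.7
```

```bash
python3 -c "
from plan import *
plan([])"
```

```text
now [ 0.4688 -0.3471  0.0369] phi -15.2 tilt [ 0.0009 -0.0006] F [-0.4  0.1  5.8] w 0.243 t 4.1
```

```bash
python3 -c "
from plan import *
plan([(.469,-.347,.19,-15.3,40),(.55,.02,.19,-84.4,40),(.55,.044,.18,-84.4,15)])"
```

```text
now [ 0.4688 -0.3471  0.0369] phi -15.2 tilt [ 0.0009 -0.0006] F [-0.4  0.1  5.8] w 0.243 t 4.1
   0.0000 0.0000 -0.0383 0.0; 0.0001 0.0001 -0.0765 0.0; 0.0001 0.0001 -0.1148 0.1; 0.0001 0.0002 -0.1531 0.1
-- at 0.469 -0.347 0.19 -15.3
   0.0375 -0.0019 0.0000 6.9; 0.0751 -0.0037 0.0000 13.8; 0.1126 -0.0056 0.0000 20.7; 0.1501 -0.0075 0.0000 27.6; 0.1877 -0.0094 0.0000 34.5
   0.0299 -0.0228 0.0000 6.9; 0.0597 -0.0457 0.0000 13.8; 0.0896 -0.0685 0.0000 20.7; 0.1194 -0.0913 0.0000 27.6; 0.1493 -0.1141 0.0000 34.5
-- at 0.55 0.02 0.19 -84.4
   0.0012 -0.0119 0.0050 0.0; 0.0023 -0.0239 0.0100 0.0
-- at 0.55 0.044 0.18 -84.4
```

send_rows --deltas "0 0 -0.02 0; 0 0 -0.06 0; 0 0 -0.1 0; 0 0 -0.135 0; 0 0 -0.153 0"

```text
t: 4.6
eef_pos: [0.4692, -0.3473, 0.1923]
tool_rot: [0.002, 0.795, 0.607, 0.001]
contact_force: [0.5, -0.1, -1.8]
gripper_width: 0.249
grasp_force: 58.9
```

send_rows --deltas "0.037 -0.002 0 6.9; 0.075 -0.004 0 13.8; 0.113 -0.0055 0 20.7; 0.150 -0.0075 0 27.6; 0.188 -0.0095 0 34.5"

```text
t: 5.1
eef_pos: [0.508, -0.1615, 0.1889]
tool_rot: [-0.0, 0.94, 0.342, -0.0]
contact_force: [0.3, -0.1, -2.4]
gripper_width: 0.249
grasp_force: 59.0
```

send_rows --deltas "0.030 -0.023 0 6.9; 0.060 -0.046 0 13.8; 0.090 -0.0685 0 20.7; 0.1195 -0.0913 0 27.6; 0.149 -0.114 0 34.5"

```text
t: 5.6
eef_pos: [0.548, 0.0218, 0.1888]
tool_rot: [0.0, 0.999, 0.048, -0.001]
contact_force: [0.7, -0.1, -1.6]
gripper_width: 0.249
grasp_force: 59.0
```

send_rows --deltas "0.001 -0.012 0.005 0; 0.002 -0.024 0.010 0; 0.002 -0.024 0.010 0; 0.002 -0.024 0.010 0"

```text
t: 6.0
eef_pos: [0.5475, 0.043, 0.1788]
tool_rot: [0.0, 0.999, 0.05, -0.001]
contact_force: [-0.2, -0.9, -0.8]
gripper_width: 0.247
grasp_force: 59.1
```

```bash
python3 - <<'E'
from plan import *
s=bot.read_camera("side"); p=bot.read_camera("top")
W=cloud(p).reshape(-1,3)
a=cv2.resize(s["img"][150:300,250:450],(800,600),interpolation=cv2.INTER_CUBIC)
cv2.imwrite("pics/s1.png",a[...,::-1])
for c in(s,p): print([(np.round(r["xyz"],3).tolist(),round(r["confidence"],2)) for r in bot.landmark_of(c,"scraper_center")[:2]])
plan([(.55,.044,.098,-84.4,25),(.529,.25,.098,-84.4,10)])
E
```

```text
[([0.547, 0.04, 0.177], 0.63)]
[]
now [0.5481 0.043  0.1794] phi -84.3 tilt [ 0.0002 -0.0005] F [-0.7 -0.1 -2.3] w 0.248 t 6.2
   0.0005 -0.0002 0.0204 0.0; 0.0010 -0.0004 0.0407 0.0; 0.0015 -0.0006 0.0611 0.0; 0.0019 -0.0008 0.0814 0.1
-- at 0.55 0.044 0.098 -84.4
   -0.0000 -0.0099 0.0000 0.0; -0.0001 -0.0197 0.0000 0.0; -0.0001 -0.0296 0.0000 0.0; -0.0002 -0.0394 0.0000 0.0; -0.0002 -0.0493 0.0000 0.0
   -0.0000 -0.0099 0.0000 0.0; -0.0001 -0.0197 0.0000 0.0; -0.0001 -0.0296 0.0000 0.0; -0.0002 -0.0394 0.0000 0.0; -0.0002 -0.0493 0.0000 0.0
   -0.0000 -0.0099 0.0000 0.0; -0.0001 -0.0197 0.0000 0.0; -0.0001 -0.0296 0.0000 0.0; -0.0002 -0.0394 0.0000 0.0; -0.0002 -0.0493 0.0000 0.0
   -0.0000 -0.0099 0.0000 0.0; -0.0001 -0.0197 0.0000 0.0; -0.0001 -0.0296 0.0000 0.0; -0.0002 -0.0394 0.0000 0.0; -0.0002 -0.0493 0.0000 0.0
   -0.0000 -0.0099 0.0000 0.0
-- at 0.529 0.25 0.098 -84.4
```

View pics/s1.png

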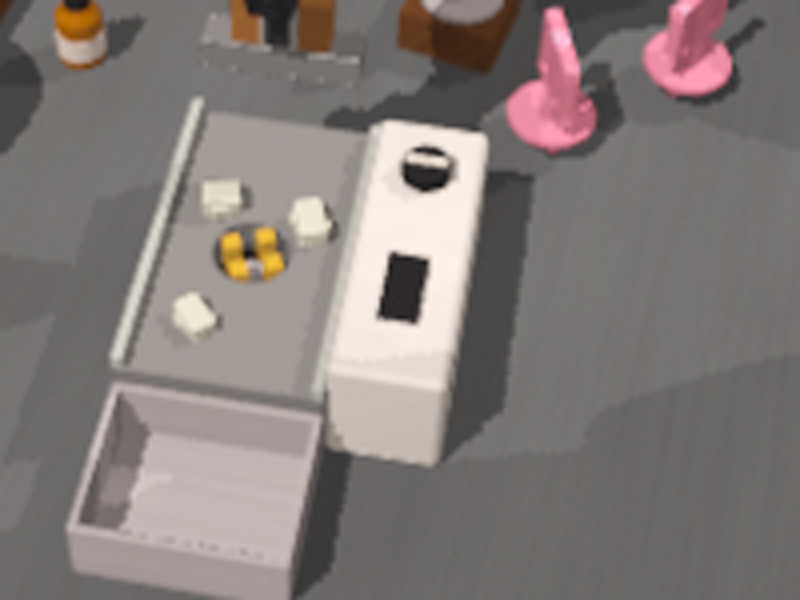

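Scraper is held square, with its blade at (285,50) in the crop, ahead of the deck. The chips are at (222,198), (310,220) and (193,315). Now lower and push.

send_rows --deltas "0.001 0 0.025 0; 0.0015 0 0.05 0; 0.0015 0 0.07 0; 0.0015 0 0.078 0; 0.0015 0 0.081 0"

```text
t: 6.7
eef_pos: [0.5493, 0.044, 0.0978]
tool_rot: [0.0, 0.999, 0.05, -0.001]
contact_force: [0.2, 0.9, -1.2]
gripper_width: 0.25
grasp_force: 59.1
```

send_rows --deltas "0 0 0 0; 0 0 0 0"

```text
t: 6.9
eef_pos: [0.5504, 0.0446, 0.0993]
tool_rot: [-0.0, 0.999, 0.05, 0.001]
contact_force: [0.5, 0.4, -1.6]
gripper_width: 0.249
grasp_force: 59.1
```

send_rows --deltas "0 -0.008 0 0; 0 -0.016 0 0; 0 -0.025 0 0; 0 -0.034 0 0; 0 -0.043 0 0"

```text
t: 7.4
eef_pos: [0.5451, 0.0886, 0.0984]
tool_rot: [-0.0, 0.999, 0.051, 0.0]
contact_force: [0.6, -1.1, -1.4]
gripper_width: 0.247
grasp_force: 59.0
```

send_rows --deltas "0 -0.009 0.0005 0; 0 -0.018 0.0005 0; 0 -0.027 0.0005 0; 0 -0.036 0.0005 0; 0 -0.045 0.0005 0"

```text
t: 7.9
eef_pos: [0.5406, 0.1329, 0.0978]
tool_rot: [0.0, 0.999, 0.05, -0.0]
contact_force: [-0.3, 0.8, -2.0]
gripper_width: 0.249
grasp_force: 59.0
```

send_rows --deltas "0 -0.009 0 0; 0 -0.018 0 0; 0 -0.027 0 0; 0 -0.036 0 0; 0 -0.045 0 0"

```text
t: 8.4
eef_pos: [0.5361, 0.1777, 0.0978]
tool_rot: [-0.0, 0.999, 0.05, 0.0]
contact_force: [0.1, 0.4, -1.7]
gripper_width: 0.253
grasp_force: 59.0
```

send_rows --deltas "0 -0.009 0 0; 0 -0.018 0 0; 0 -0.027 0 0; 0 -0.036 0 0; 0 -0.045 0 0"

```text
t: 8.9
eef_pos: [0.5315, 0.2225, 0.0978]
tool_rot: [-0.0, 0.999, 0.05, -0.0]
contact_force: [0.9, 0.0, -1.1]
gripper_width: 0.252
grasp_force: 59.0
```

send_rows --deltas "0 -0.009 0 0; 0 -0.018 0 0; 0 -0.027 0 0; 0 -0.032 0 0; 0 -0.032 0 0"

```text
t: 9.4
eef_pos: [0.5282, 0.2547, 0.0978]
tool_rot: [-0.0, 0.999, 0.051, 0.0]
contact_force: [-0.1, 0.3, -1.9]
gripper_width: 0.248
grasp_force: 59.0
```

```bash
python3 - <<'E'
from plan import *
s=bot.read_camera("side")
a=cv2.resize(s["img"][150:300,250:450],(800,600),interpolation=cv2.INTER_CUBIC)
cv2.imwrite("pics/s2.png",a[...,::-1])
plan([])
E
```

```text
now [0.5283 0.2538 0.0977] phi -84.2 tilt [-0.0001 -0.0001] F [-0.3  0.1 -0.9] w 0.247 t 9.45
```

View pics/s2.png

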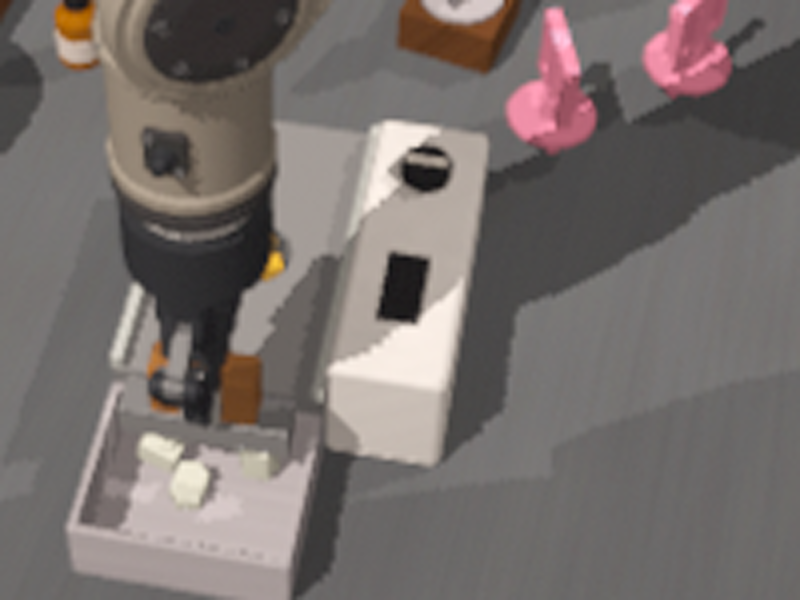

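All three chips are in the tray, at (160,450), (190,482) and (258,463). Now return the scraper to the counter.

```bash
python3 -c "
from plan import *
plan([(.5283,.254,.19,-84.2,35),(.55,.05,.19,-84.2,42),(.475,-.31,.19,-15.3,40),(.47,-.345,.15,-15.3,25),(.47,-.345,.0375,-15.3,30)])"
```

```text
now [0.5283 0.2538 0.0977] phi -84.2 tilt [-0.0001 -0.0001] F [-0.3  0.1 -0.9] w 0.247 t 9.45
   0.0000 -0.0001 -0.0308 0.0; 0.0000 -0.0001 -0.0615 0.0; 0.0000 -0.0002 -0.0923 0.0
-- at 0.5283 0.254 0.19 -84.2
   0.0002 0.0410 0.0000 0.0; 0.0004 0.0821 0.0000 0.0; 0.0006 0.1231 0.0000 0.0; 0.0008 0.1641 0.0000 0.0; 0.0010 0.2051 0.0000 0.0
-- at 0.55 0.05 0.19 -84.2
   -0.0111 0.0351 0.0000 -6.9; -0.0222 0.0701 0.0000 -13.8; -0.0333 0.1052 0.0000 -20.7; -0.0444 0.1402 0.0000 -27.6; -0.0555 0.1753 0.0000 -34.5
   -0.0290 0.0226 0.0000 -6.9; -0.0580 0.0453 0.0000 -13.8; -0.0870 0.0679 0.0000 -20.7; -0.1159 0.0905 0.0000 -27.6; -0.1449 0.1132 0.0000 -34.5
-- at 0.475 -0.31 0.19 -15.3
   -0.0117 0.0015 0.0133 0.0; -0.0234 0.0029 0.0267 0.0; -0.0351 0.0044 0.0400 0.0
-- at 0.47 -0.345 0.15 -15.3
   0.0000 0.0000 0.0281 0.0; 0.0000 0.0000 0.0562 0.0; 0.0000 0.0000 0.0844 0.0; 0.0000 0.0000 0.1125 0.0
-- at 0.47 -0.345 0.0375 -15.3
```

send_rows --deltas "0 0 -0.03 0; 0 0 -0.061 0; 0 0 -0.085 0; 0 0 -0.092 0"

```text
t: 9.85
eef_pos: [0.53, 0.2537, 0.1926]
tool_rot: [-0.001, 0.999, 0.05, 0.002]
contact_force: [-0.1, -0.2, -1.1]
gripper_width: 0.247
grasp_force: 59.0
```

send_rows --deltas "0 0.041 0 0; 0 0.082 0 0; 0 0.123 0 0; 0.001 0.164 0 0; 0.001 0.205 0 0"

```text
t: 10.35
eef_pos: [0.5494, 0.0474, 0.1888]
tool_rot: [0.0, 0.999, 0.05, -0.001]
contact_force: [0.6, -0.0, -1.1]
gripper_width: 0.248
grasp_force: 59.2
```

send_rows --deltas "-0.011 0.035 0 -6.9; -0.022 0.070 0 -13.8; -0.033 0.105 0 -20.7; -0.0445 0.140 0 -27.6; -0.0555 0.175 0 -34.5"

```text
t: 10.85
eef_pos: [0.511, -0.1318, 0.1887]
tool_rot: [-0.0, 0.938, 0.346, -0.001]
contact_force: [1.6, -0.3, -1.4]
gripper_width: 0.255
grasp_force: 59.1
```

send_rows --deltas "-0.029 0.0225 0 -6.9; -0.058 0.045 0 -13.8; -0.087 0.068 0 -20.7; -0.116 0.0905 0 -27.6; -0.145 0.113 0 -34.5"

```text
t: 11.35
eef_pos: [0.4734, -0.3115, 0.1887]
tool_rot: [-0.001, 0.793, 0.609, -0.0]
contact_force: [0.8, -0.0, -0.7]
gripper_width: 0.254
grasp_force: 59.1
```

send_rows --deltas "-0.012 0.0015 0.013 0; -0.023 0.003 0.027 0; -0.035 0.0045 0.040 0; -0.035 0.0045 0.040 0; -0.035 0.0045 0.040 0"

```text
t: 11.85
eef_pos: [0.4701, -0.3437, 0.1491]
tool_rot: [-0.001, 0.794, 0.608, -0.0]
contact_force: [-0.1, 0.4, -0.8]
gripper_width: 0.248
grasp_force: 59.2
```

```bash
python3 -c "
from plan import *
plan([(.47,-.345,.0375,-15.3,30)])"
```

```text
now [ 0.4701 -0.3437  0.1491] phi -15.2 tilt [-0.0011  0.0014] F [-0.1  0.4 -0.8] w 0.248 t 11.85
   -0.0003 0.0000 0.0279 0.0; -0.0006 0.0001 0.0558 0.1; -0.0009 0.0001 0.0837 0.1; -0.0013 0.0002 0.1116 0.1
-- at 0.47 -0.345 0.0375 -15.3
```

send_rows --deltas "0 0 0.03 0; 0 0 0.06 0; 0 0 0.09 0; 0 0 0.104 0; 0 0 0.108 0"

```text
t: 12.35
eef_pos: [0.47, -0.3435, 0.0409]
tool_rot: [-0.001, 0.794, 0.608, -0.0]
contact_force: [-0.2, 1.1, -1.3]
gripper_width: 0.251
grasp_force: 59.2
```

send_rows --deltas "0 0 0.002 0; 0 0 0.004 0; 0 0 0.004 0; 0 0 0.004 0"

```text
t: 12.75
eef_pos: [0.4705, -0.3453, 0.0387]
tool_rot: [0.001, 0.795, 0.607, 0.0]
contact_force: [0.6, -1.1, -1.1]
gripper_width: 0.249
grasp_force: 59.2
```

send_rows --deltas "0 0 0.001 0; 0 0 0.0015 0; 0 0 0.002 0; 0 0 0.002 0"

```text
t: 13.15
eef_pos: [0.4704, -0.3452, 0.037]
tool_rot: [0.0, 0.795, 0.607, 0.0]
contact_force: [-2.2, 2.0, 8.3]
gripper_width: 0.251
grasp_force: 60.6
```

send_rows --deltas "0 0 0 0; 0 0 0 0; 0 0 0 0; 0 0 0 0; 0 0 0 0" --claw 1

```text
t: 13.65
eef_pos: [0.47, -0.3449, 0.0357]
tool_rot: [-0.0, 0.795, 0.607, -0.0]
contact_force: [0.3, -0.0, -1.2]
gripper_width: 1.0
grasp_force: 0.0
```

send_rows --deltas "0 0 -0.02 0; 0 0 -0.06 0; 0 0 -0.1 0; 0 0 -0.125 0; 0 0 -0.133 0"

```text
t: 14.15
eef_pos: [0.4715, -0.3458, 0.172]
tool_rot: [0.003, 0.795, 0.607, 0.001]
contact_force: [-0.2, -0.1, -0.0]
gripper_width: 1.002
grasp_force: 0.0
```

```bash
python3 -c "
from plan import *
p=bot.read_camera('top');q=bot.read_camera('side')
for c in (p,q):
  for n in('scraper_center','paddle_blade','paddle_collar'): print(n,[(np.round(r['xyz'],3).tolist(),round(r['confidence'],2)) for r in bot.landmark_of(c,n)[:3]])
plan([(.475,-.163,.17,-20,40),(.475,-.163,.07,-20,30)])"
```

```text
scraper_center []
paddle_blade [([0.393, -0.079, 0.067], 0.56), ([0.473, -0.164, 0.081], 0.49)]
paddle_collar [([0.397, -0.079, 0.019], 0.76), ([0.474, -0.167, 0.036], 0.68), ([0.311, -0.151, 0.023], 0.67)]
scraper_center [([0.471, -0.347, 0.034], 0.89), ([0.728, -0.062, 0.001], 0.64), ([0.355, -0.26, 0.001], 0.6)]
paddle_blade [([0.308, -0.152, 0.067], 0.86), ([0.39, -0.08, 0.066], 0.85)]
paddle_collar [([0.391, -0.075, 0.023], 0.91), ([0.475, -0.166, 0.039], 0.79), ([0.311, -0.157, 0.019], 0.72)]
now [ 0.4694 -0.3444  0.1673] phi -15.2 tilt [-0.0021  0.0015] F [-0.   0.1 -0.2] w 0.999 t 14.55
   0.0353 -0.0084 -0.0005 1.0; 0.0706 -0.0169 -0.0011 1.9; 0.1059 -0.0253 -0.0016 2.9; 0.1413 -0.0337 -0.0022 3.8; 0.1766 -0.0422 -0.0027 4.8
-- at 0.475 -0.163 0.17 -20
   0.0000 0.0000 0.0250 0.0; 0.0000 0.0000 0.0500 0.0; 0.0000 0.0000 0.0750 0.0; 0.0000 0.0000 0.1000 0.0
-- at 0.475 -0.163 0.07 -20
```

send_rows --deltas "0.025 -0.006 0 1; 0.07 -0.017 -0.001 2; 0.115 -0.027 -0.002 3; 0.155 -0.037 -0.002 3.8; 0.176 -0.042 -0.002 4.8"

```text
t: 15.05
eef_pos: [0.4754, -0.1599, 0.1702]
tool_rot: [-0.001, 0.818, 0.575, 0.0]
contact_force: [0.3, 0.2, 1.0]
gripper_width: 0.998
grasp_force: 0.0
```

send_rows --deltas "0 0 0 0; 0 0 0 0"

```text
t: 15.25
eef_pos: [0.4755, -0.1642, 0.1704]
tool_rot: [-0.0, 0.819, 0.574, -0.0]
contact_force: [-0.5, -0.7, 0.3]
gripper_width: 0.999
grasp_force: 0.0
```

```bash
python3 -c "
from plan import *
plan([(.4748,-.164,.07,-20,30)])"
```

```text
now [ 0.4755 -0.1642  0.1704] phi -20.0 tilt [-0.0007 -0.0001] F [-0.5 -0.7  0.3] w 0.999 t 15.25
   -0.0000 -0.0002 0.0251 0.0; -0.0000 -0.0004 0.0502 0.0; -0.0001 -0.0006 0.0753 0.0; -0.0001 -0.0008 0.1004 0.0
-- at 0.4748 -0.164 0.07 -20
```

send_rows --deltas "0 0 0.03 0; 0 -0.001 0.06 0; 0 -0.001 0.085 0; 0 -0.001 0.096 0; 0 -0.001 0.1 0"

```text
t: 15.75
eef_pos: [0.4739, -0.1648, 0.0696]
tool_rot: [-0.001, 0.82, 0.573, -0.001]
contact_force: [-0.2, -0.7, -0.0]
gripper_width: 0.997
grasp_force: 0.0
```

send_rows --deltas "0 0 0 0; 0 0 0 0; 0 0 0 0; 0 0 0 0; 0 0 0 0" --claw 0 --force 80

```text
t: 16.25
eef_pos: [0.4751, -0.1638, 0.0713]
tool_rot: [0.0, 0.819, 0.573, 0.0]
contact_force: [-0.2, 0.2, 0.3]
gripper_width: 0.146
grasp_force: 0.0
```

send_rows --deltas "0 0 0 0; 0 0 0 0; 0 0 0 0"

```text
t: 16.55
eef_pos: [0.4752, -0.1638, 0.0713]
tool_rot: [0.0, 0.819, 0.573, 0.0]
contact_force: [-0.0, 0.3, 6.3]
gripper_width: 0.106
grasp_force: 78.1
```

```bash
python3 -c "
from plan import *
plan([])"
```

```text
now [ 0.4752 -0.1638  0.0713] phi -20.0 tilt [ 0.0009 -0.0003] F [-0.   0.3  6.3] w 0.106 t 16.55
```

```bash
python3 -c "
from plan import *
plan([(.4752,-.1638,.185,-20,35),(.54,.105,.185,25.5,33),(.542,.1245,.165,29,8)])"
```

```text
now [ 0.4752 -0.1638  0.0713] phi -20.0 tilt [ 0.0009 -0.0003] F [-0.   0.3  6.3] w 0.106 t 16.55
   -0.0000 -0.0000 -0.0284 -0.0; -0.0000 -0.0000 -0.0569 -0.0; -0.0000 -0.0000 -0.0853 -0.0; -0.0000 -0.0000 -0.1137 -0.0
-- at 0.4752 -0.1638 0.185 -20
   0.0305 -0.0034 0.0000 -5.1; 0.0611 -0.0069 0.0000 -10.1; 0.0916 -0.0103 0.0000 -15.2; 0.1221 -0.0138 0.0000 -20.2; 0.1526 -0.0172 0.0000 -25.3
   0.0291 0.0099 0.0000 -5.1; 0.0582 0.0198 0.0000 -10.1; 0.0872 0.0298 0.0000 -15.2; 0.1163 0.0397 0.0000 -20.2
-- at 0.54 0.105 0.185 25.5
   0.0042 0.0026 0.0050 -0.9; 0.0084 0.0051 0.0100 -1.8; 0.0126 0.0077 0.0150 -2.6; 0.0167 0.0102 0.0200 -3.5
-- at 0.542 0.1245 0.165 29
```

send_rows --deltas "0 0 -0.015 0; 0 0 -0.04 0; 0 0 -0.075 0; 0 0 -0.105 0; 0 0 -0.114 0"

```text
t: 17.05
eef_pos: [0.4761, -0.164, 0.1874]
tool_rot: [0.002, 0.819, 0.573, 0.001]
contact_force: [1.0, -0.0, -2.2]
gripper_width: 0.105
grasp_force: 78.2
```

send_rows --deltas "0.0305 -0.0035 0 -5.1; 0.061 -0.007 0 -10.1; 0.0915 -0.0105 0 -15.2; 0.122 -0.014 0 -20.2; 0.1525 -0.017 0 -25.3"

```text
t: 17.55
eef_pos: [0.5102, -0.0135, 0.1835]
tool_rot: [-0.001, 0.672, 0.74, -0.001]
contact_force: [1.3, -0.5, -1.4]
gripper_width: 0.106
grasp_force: 78.2
```

send_rows --deltas "0.029 0.010 0 -5.1; 0.058 0.020 0 -10.1; 0.087 0.030 0 -15.2; 0.1165 0.0395 0 -20.2"

```text
t: 17.95
eef_pos: [0.539, 0.1059, 0.1833]
tool_rot: [-0.001, 0.532, 0.847, -0.001]
contact_force: [-0.1, -0.6, -2.2]
gripper_width: 0.103
grasp_force: 78.2
```

send_rows --deltas "0.004 0.0025 0.005 -0.9; 0.0085 0.005 0.010 -1.8; 0.0125 0.0075 0.015 -2.6; 0.017 0.010 0.020 -3.5; 0.017 0.010 0.020 -3.5"

```text
t: 18.45
eef_pos: [0.5407, 0.1245, 0.1637]
tool_rot: [-0.001, 0.508, 0.862, -0.001]
contact_force: [-0.7, -0.1, -2.4]
gripper_width: 0.108
grasp_force: 78.2
```

send_rows --deltas "0 0 0 0; 0 0 0 0"

```text
t: 18.65
eef_pos: [0.5415, 0.1241, 0.165]
tool_rot: [0.0, 0.508, 0.861, -0.0]
contact_force: [0.2, 0.1, -1.5]
gripper_width: 0.106
grasp_force: 78.2
```

```bash
python3 - <<'E'
from plan import *
s=bot.read_camera("side"); t=bot.read_camera("top")
for c in(s,t):
  for n in('paddle_blade','paddle_collar','socket'): print(n,[(np.round(r['xyz'],4).tolist(),round(r['confidence'],2)) for r in bot.landmark_of(c,n)[:3]])
a=cv2.resize(s["img"][150:275,250:417],(600,450),interpolation=cv2.INTER_CUBIC)
cv2.imwrite("pics/s3.png",a[...,::-1])
W=cloud(s).reshape(-1,3); m=(np.hypot(W[:,0]-.542,W[:,1]-.125)<.05)&(W[:,2]>.125)&(W[:,2]<.137); q=W[m]; print(len(q),q.min(0),q.max(0),q.mean(0))
plan([])
E
```

```text
paddle_blade [([0.5366, 0.1245, 0.1743], 0.98), ([0.3906, -0.0807, 0.0673], 0.64), ([0.3076, -0.1498, 0.0656], 0.64)]
paddle_collar [([0.3144, -0.155, 0.0181], 0.95), ([0.5407, 0.1191, 0.1322], 0.72), ([0.3923, -0.078, 0.0227], 0.71)]
socket [([0.5428, 0.1238, 0.0586], 0.96), ([0.5453, 0.1241, -0.0003], 0.45)]
paddle_blade [([0.3086, -0.1521, 0.0685], 0.52), ([0.3933, -0.0788, 0.069], 0.51)]
paddle_collar [([0.3945, -0.0772, 0.0222], 0.52), ([0.31, -0.1528, 0.0232], 0.4)]
socket []
303 [0.5114655  0.10023422 0.12702195] [0.57045931 0.15769472 0.13679367] [0.53938097 0.1326979  0.13182241]
now [0.5414 0.1247 0.1649] phi 29.0 tilt [0.0002 0.    ] F [-0.2 -0.2 -1. ] w 0.106 t 19.05
```

View pics/s3.png

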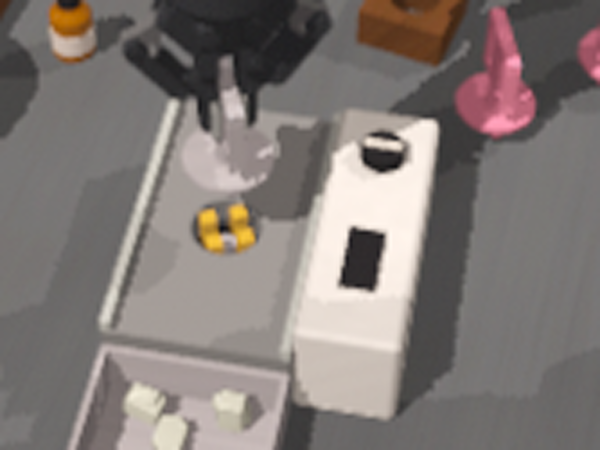

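Chips sit in the tray and the paddle hangs over the hub, aligned within about 2 mm. Now a guarded descent.

send_rows --deltas "0.0003 0.0004 0.012 0; 0.0003 0.0004 0.026 0; 0.0003 0.0004 0.036 0; 0.0003 0.0004 0.041 0; 0.0003 0.0004 0.043 0"

```text
t: 19.55
eef_pos: [0.541, 0.125, 0.1206]
tool_rot: [-0.001, 0.508, 0.862, -0.001]
contact_force: [-0.1, 0.2, -2.1]
gripper_width: 0.109
grasp_force: 78.3
```

send_rows --deltas "0 0 0.001 0; 0 0 0.002 0; 0 0 0.003 0; 0 0 0.004 0; 0 0 0.005 0"

```text
t: 20.05
eef_pos: [0.5417, 0.1251, 0.117]
tool_rot: [0.0, 0.508, 0.862, 0.0]
contact_force: [-0.6, -0.9, -1.8]
gripper_width: 0.102
grasp_force: 78.3
```

send_rows --deltas "0 0 0.001 0; 0 0 0.002 0; 0 0 0.002 0"

```text
t: 20.35
eef_pos: [0.5414, 0.1251, 0.1147]
tool_rot: [-0.0, 0.508, 0.862, -0.0]
contact_force: [0.6, -0.6, -1.7]
gripper_width: 0.103
grasp_force: 78.3
```

send_rows --deltas "0 0 0.001 0; 0 0 0.002 0; 0 0 0.003 0; 0 0 0.004 0; 0 0 0.005 0"

```text
t: 20.85
eef_pos: [0.5416, 0.1251, 0.1097]
tool_rot: [0.0, 0.508, 0.862, 0.0]
contact_force: [-0.3, -1.6, -2.1]
gripper_width: 0.11
grasp_force: 78.3
```

send_rows --deltas "0 0 0.001 0; 0 0 0.002 0; 0 0 0.003 0; 0 0 0.004 0; 0 0 0.005 0"

```text
t: 21.35
eef_pos: [0.5416, 0.1251, 0.1047]
tool_rot: [0.0, 0.508, 0.862, 0.0]
contact_force: [0.6, -0.7, -2.2]
gripper_width: 0.105
grasp_force: 78.3
```

Meshed. The foot is about 14 mm deep with no contact. Now press home.

send_rows --deltas "0 0 0.001 0; 0 0 0.002 0; 0 0 0.003 0; 0 0 0.004 0; 0 0 0.005 0"

```text
t: 21.85
eef_pos: [0.5416, 0.1252, 0.1001]
tool_rot: [0.0, 0.508, 0.862, 0.0]
contact_force: [-2.1, -1.1, 3.4]
gripper_width: 0.106
grasp_force: 79.0
```

send_rows --deltas "0 0 0.001 0; 0 0 0.002 0; 0 0 0.003 0; 0 0 0.003 0" --force 110

```text
t: 22.25
eef_pos: [0.5417, 0.1252, 0.0969]
tool_rot: [0.0, 0.508, 0.862, 0.0]
contact_force: [-1.8, -1.5, 5.3]
gripper_width: 0.098
grasp_force: 107.2
```

send_rows --deltas "0 0 0.0005 0; 0 0 0.001 0; 0 0 0.0015 0; 0 0 0.0015 0"

```text
t: 22.65
eef_pos: [0.5417, 0.1252, 0.0964]
tool_rot: [0.0, 0.508, 0.862, -0.0]
contact_force: [-4.8, -1.0, 13.4]
gripper_width: 0.095
grasp_force: 108.7
```

send_rows --deltas "0 0 0.0003 0; 0 0 0.0006 0; 0 0 0.001 0; 0 0 0.001 0"

```text
t: 23.05
eef_pos: [0.5417, 0.1252, 0.0963]
tool_rot: [0.001, 0.508, 0.862, -0.0]
contact_force: [-7.9, -3.5, 23.2]
gripper_width: 0.102
grasp_force: 110.0
```

send_rows --deltas "0 0 0 0; 0 0 0 0; 0 0 0 0; 0 0 0 0; 0 0 0 0"

```text
t: 23.55
eef_pos: [0.5417, 0.1252, 0.0963]
tool_rot: [0.001, 0.508, 0.862, -0.0]
contact_force: [-7.8, -3.4, 22.3]
gripper_width: 0.102
grasp_force: 110.0
```

```bash
python3 - <<'E'
from plan import *
s=bot.read_camera("side")
a=cv2.resize(s["img"][80:305,230:490],(780,600+75),interpolation=cv2.INTER_CUBIC)[:600]
cv2.imwrite("pics/s4.png",a[...,::-1])
W=cloud(s).reshape(-1,3); m=(np.hypot(W[:,0]-.542,W[:,1]-.13)<.028)&(W[:,2]<.075); q=W[m]; print(len(q),np.percentile(q[:,2],[5,25,50,75,95]))
plan([])
E
```

```text
241 [0.05983152 0.0621042  0.06314629 0.06435135 0.0657163 ]
now [0.5417 0.1252 0.0963] phi 29.0 tilt [ 0.0009 -0.001 ] F [-7.8 -2.6 22.8] w 0.108 t 23.6
```

View pics/s4.png

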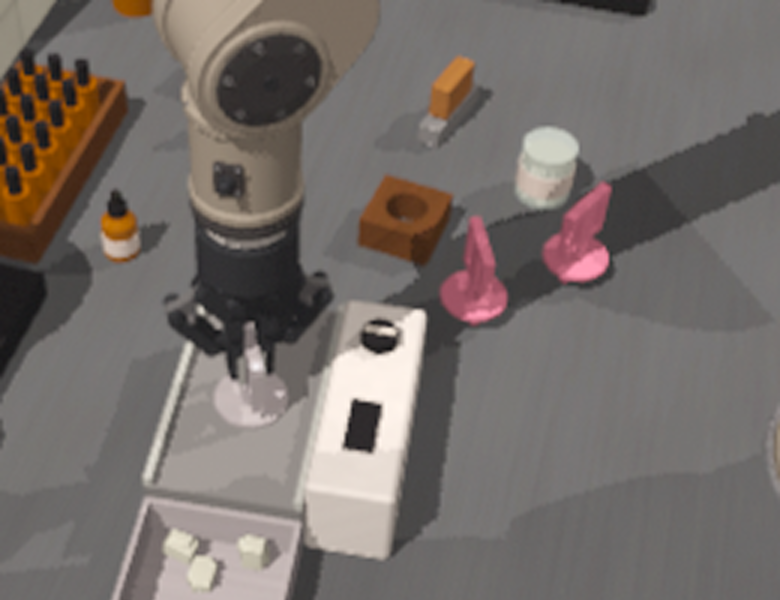

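The collar at (252,400) is flush: its top measures z ≈ 0.063–0.064, which is the deck plus 4 mm. The press is steady at about 22 N, the chips are in the tray at (180,545), (203,572) and (254,550), and the scraper stands at (450,95). Handing in.

```bash
python3 -c "
from station import bot
print(bot.hand_in())"
```

```text
the job is handed in; nothing more can be done
None
```

Job handed in at about 24 s on the clock: the three chips are in the tray, the scraper stands on the counter, and the paddle is meshed and still held pressed flush at about 22 N; the hand-in returned no verdict.

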